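# Level the printer bed and press the ball level down

### The arm

A 7-joint arm with a two-finger parallel gripper is mounted at the origin on the work surface. World frame = base frame: x ahead of the robot, y to its left, z up, the work surface at z = 0. Lengths are in m, angles in degrees, forces in N, time in s.
With the tool pointing down it reaches from about 0.35 to 0.9 m from the base axis. Payload 19.9 kg.
Tool frame: the origin (TCP) lies at the very end of the fingers, on their centre line; the grasp point (between the pads) lies 19 mm behind it; z points along the fingers, y is the direction in which the jaws open and shut (so a half turn about z gives the same grasp; the last joint's range is limited). The gripper opens to 94 mm and grips with 3 to 60 N. Pads are 16 mm wide; open, the fingers measure 119 mm over their backs; the gripper's body (75 mm by 177 mm) begins 78 mm behind the grasp point.
Start: joints at [68.325, 23.915, -0.59, 92.452, 0.269, 63.638, -3.037], TCP at [0.207, -0.59, 0.205] pointing down, gripper open.
Joint ranges: [-161.28, 161.28], [-22.2, 115.67], [-73.04, 71.86], [3.21, 147.25], [-68.34, 248.33], [10.77, 114.83], [-161.83, 161.83]. Speed limits (degrees/s): [108.29, 108.29, 136.94, 136.94, 172.46, 172.46, 172.46].

### API

Orientations are given as a 3x3 rotation matrix whose columns are the frame's x, y, z axes.
In Python, from cell import arm gives the robot as it stands.
- The arm moves only by the tool play_rows, never from a script. Its argument "moves" is a list that holds one entry, the list of rows, each a list of 4 numbers: the shift along the tool's x, y, z in mm, then the turn about the tool's z in rad. In form: [[[tx, ty, tz, twist], ...]]. A call has 1 to 10 rows; each row shifts and turns the pose as measured when the row begins, along the tool's axes as they then stand; what a row does not reach is not made up. A row lasts 1/8 s, in which the tool goes at most 62.5 mm and 10.7 degrees, less where a joint would pass 70% of its speed; a pose out of reach is approached as far as the arm can. A call is refused whole if a number of a shift passes 62.5 or a number of a turn 0.188, either way. A call with a gripper value outside its range is refused whole. "claw" is the closure, from 0 (fully open) to 1 (shut), set as the call begins (left out, the last holds). The fingers move at their own pace and stop on an object; "grip_force" is the grip in N (left out, the last holds). Time passes only in rows, so rows that do not move let the fingers close. It gives the time, the measured TCP pose, the force and the opening at its end, in the units of the state.
- arm.get_obs(): the state, without advancing time (a new reading comes with each control period).
- arm.grab_frame(name): name is "scene" or "top" or "wrist"; returns the picture (384x512x3 uint8, blue, green, red); there is no depth.
- arm.get_calibration(name): a dict with "fx", "fy", "cx", "cy" (pixels), "rvec" (rotation vector, rad) and "tvec" (3), from world to camera coordinates, as OpenCV has them. Camera axes: x right, y down, z forward; pixel columns grow to the right and rows downward; lengths in m; the calibration is good to about 2 mm. A picture is of the moment at which its call begins: read the wrist's pose just before it. get_calibration takes no time and is no camera call; for the wrist camera it gives the pose at the moment of the call.
- arm.job_done(): hands the job in, once; it reports no verdict.
The state is a dict: "time_s": time; "q": joint angles; "dq": joint speeds; "tau": joint torques, N m; "eef_pos": TCP position; "tool_rot": TCP orientation; "ft_force": force on the tool from outside, world axes, zero at the start; "wrist_torque": the same for the moment, N m; "width": finger opening in m.
Only numpy, scipy, OpenCV 4.12 (cv2) and the standard library are available. Lean on these libraries where they do the work, as an engineer would, in place of code of your own. Each camera call takes 0.05 s, during which the arm holds its last target.

### The job

Stand the ball level (a short bar level with a steel ball in a track in place of a bubble) upright on the middle of the printer bed, pointing from the hinge towards the levelling knob, and let go of it; then turn the levelling knob until the ball is centred between the two black marks. Finish by pressing the level down onto the bed, firmly but not hard (about 10 to 20 N), ball still centred, and end while holding it pressed: do not lift off. Leave the other things on the bench where they are.

Things in the scene. Friction and masses are not known exactly. Their poses are not given: they have to be found in the camera images.
- level_mid (a point): Centre of the ball level, used like a spirit level: a loose aluminium bar 160 mm long (its x), 32 wide (y), 44 tall (z), about 250 g; starts upright on the bench, to the right. Underside 22 mm below this point. It may be gripped across its 32 width at the middle, where the flat sides reach 41 above the underside.
- level: The level again, origin at the centre of its underside. The ends of its top, from 44 to 80 mm either side of the centre, are flat black pads 36 x 32 at its full 44 height: good to press on. The white track with the steel ball lies between them.
- ball (a joint): Offset (m) of the dark steel ball, 14 mm across, from the middle of its tube, positive towards the level's own +x end, 0 = centred. It rolls to the lower end, 0.5 mm per mrad of slope along the level, stops at 26 mm and settles in about 1 s. Two black marks stand 11.5 mm either side of the middle: a centred ball lies between them, about 4 mm to spare each side.
- bed_mid (a point): Middle of the top of the printer bed, a flat plate 200 (its x) x 220 mm (its y), z normal to it, about 65 to 75 mm above the bench, on a base fixed to the bench. It is hinged along its -y edge; its +y edge, next to the knob, is carried by the knob's screw and at the start is always too low (slope 20 to 40 mrad).
- bed: The bed again, origin on its hinge line, 125 mm to the -y side of its middle; it turns about its x.
- knob_grip (a point): Levelling knob, on its upright turning axis, 185 mm from the bed's middle on the +y side: a black bar 46 long (this frame's x), 14 thick (y), its top 7 above this point, on a disc 48 across whose top is 23 below it. Grip across the 14 from above. The axis stays put as it turns. Resists with 0.14 N m and stays where left.
- knob: The levelling knob again, origin on its axis under the disc. Turning it clockwise seen from above raises the bed's +y edge by 25 mrad of slope per rad, so the ball moves 12.5 mm per rad away from the knob; counter-clockwise lowers it. From the start 0.8 to 1.6 rad clockwise are needed; it can go about 1 rad past level.
- scraper: Bystander, leave alone: a scraper with a flat blade, 200 long, lying flat in front and to the right (mm). Origin under its centre.
- glue: Bystander, leave alone: a white glue stick, 28 across, 90 tall, standing (mm). Origin under its centre.
- gear: Bystander, leave alone: a grey printed gear, 72 across, 24 tall, lying flat (mm). Origin under its centre.
- spool: Bystander, leave alone: a filament spool, 180 across, 60 tall, lying flat (mm). Origin under its centre.
- parts_box: Bystander, leave alone: an open grey parts box, 140 x 100 x 50, divided in two (mm). Origin under its centre.
- bottle: Bystander, leave alone: a white bottle, 60 across, 160 tall (mm). Origin under its centre.
- sample: Bystander, leave alone: a small wooden board, 90 x 70 x 18 (mm). Origin under its centre.
- driver: Bystander, leave alone: a screwdriver lying flat at the front left (mm). Origin under its centre.

How it is judged:
By the outcome, as a careful person would: the job done as asked, in the order asked, and still so for the second after the job is handed in, while the arm keeps its last pose, push and grip.
It also fails if it takes over 58 s, if anything falls off the work surface, if the arm or the gripper's body presses on something with over 40 N, if the wrist force passes 120 N, or if a joint passes its speed limit or range.

## Working session

There is one attempt and no reset: what is moved stays moved. The work goes in short steps, Python scripts to look and compute and a tool call to move; the robot and the scene stay as the last step left them, time stands still between calls to the robot, and variables do not carry over. Pictures are saved under pics/ and viewed, and the job is handed in when it is done.

Besides the shell and the picture viewer there is one more tool, called after "Emit:" as name(argument=value, ...) on one line, values as JSON. play_rows: Moves the arm, as the interface text tells. Its arguments: {"type":"object","properties":{"moves":{"type":"array"},"claw":{"type":"number"},"grip_force":{"type":"number"}},"required":["moves"]}

```bash
mkdir -p pics; ls
python3 - <<'E'
from cell import arm
import cv2
o=arm.get_obs(); print(o['time_s'],o['eef_pos'],o['tool_rot'],o['ft_force'],o['width'])
for n in ['scene','top','wrist']:
    print(n,arm.get_calibration(n)); cv2.imwrite(f'pics/{n}0.png',arm.grab_frame(n))
E
```

```text
pics
0.0 [ 0.20640485 -0.58956025  0.20483955] [[ 9.43820995e-01  3.30456811e-01 -4.75439775e-04]
 [ 3.30457140e-01 -9.43820389e-01  1.07331608e-03]
 [-9.40451460e-05 -1.17013071e-03 -9.99999311e-01]] [-0.14422365  0.61847022 -0.49309808] 0.09458485650982215
scene {'fx': 358.6487496934722, 'fy': 358.6487496934722, 'cx': 256.52031837532525, 'cy': 188.35095031394314, 'rvec': array([ 1.73792143,  1.56870925, -0.7659048 ]), 'tvec': array([-0.03445306, -0.26899824,  1.6333803 ])}
top {'fx': 441.40480378939395, 'fy': 441.40480378939395, 'cx': 256.36678962725995, 'cy': 193.52434271789974, 'rvec': array([ 2.13556823, -2.10119969,  0.21656944]), 'tvec': array([-0.04317308,  0.56001854,  1.32150471])}
wrist {'fx': 290.42747238669403, 'fy': 290.42747238669403, 'cx': 259.8256110172452, 'cy': 186.38021335984592, 'rvec': array([-2.40412145,  1.70325533,  0.20115115]), 'tvec': array([-0.6250276 , -0.02470817,  0.3911467 ])}
```

View pics/scene0.png

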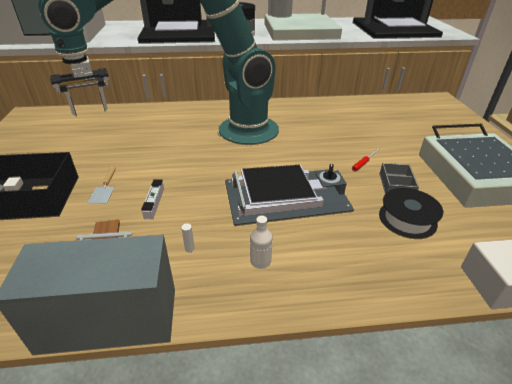

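View pics/top0.png

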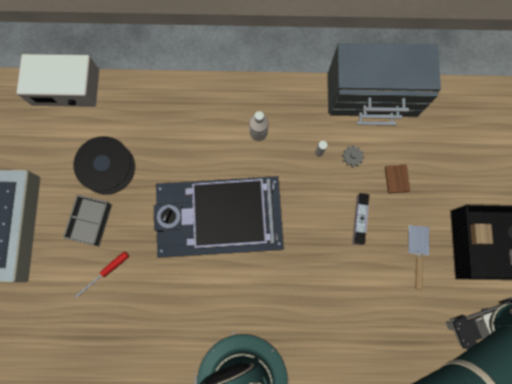

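View pics/wrist0.png

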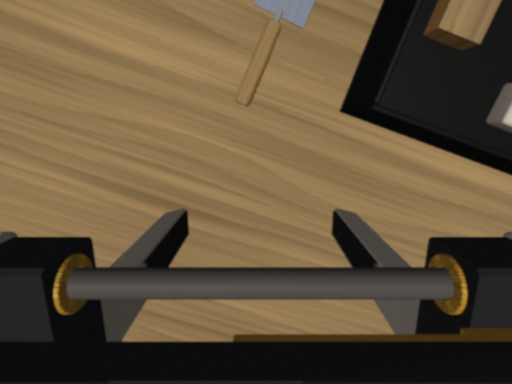

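The top view shows the level at about (361,218), the bed centred near (231,213) and the knob near (168,216). The bed's hinge is on the right, at -y, and its knob side is +y. I'll enlarge these.

Run:
```python
import cv2
im=cv2.imread('pics/top0.png')
cv2.imwrite('pics/top0_bed.png',cv2.resize(im[165:270,145:295],None,fx=5.3,fy=5.3,interpolation=cv2.INTER_CUBIC))
cv2.imwrite('pics/top0_lev.png',cv2.resize(im[185:255,330:400],None,fx=8,fy=8,interpolation=cv2.INTER_CUBIC))
```

```text
(no output)
```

View pics/top0_bed.png

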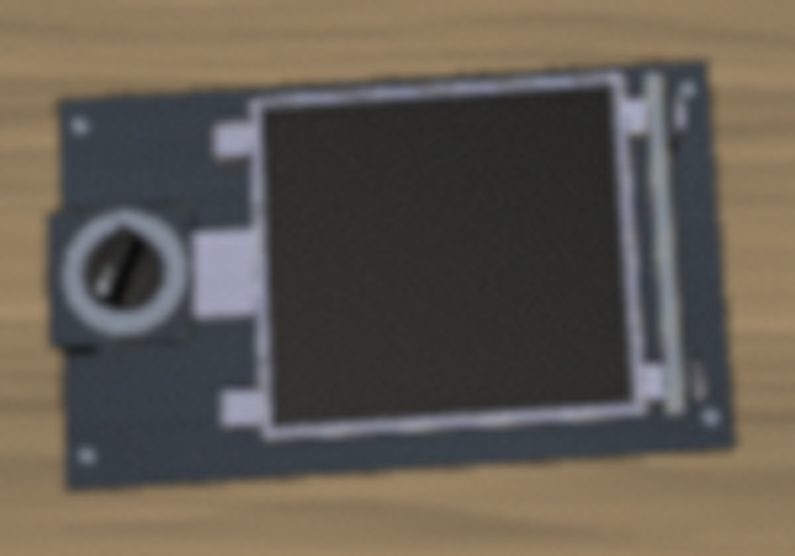

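View pics/top0_lev.png

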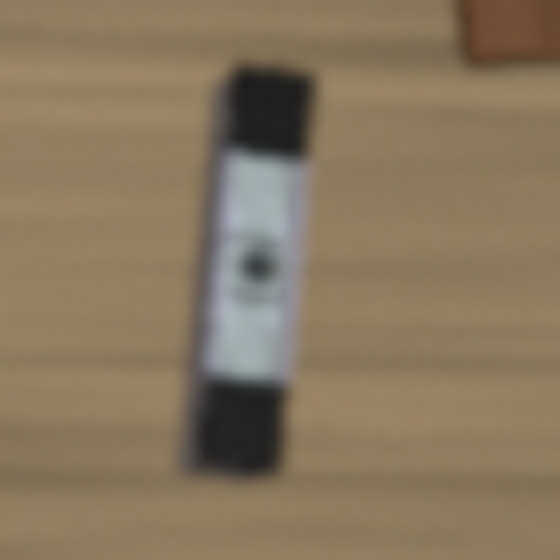

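```bash
cat > h.py <<'E'
import numpy as np, cv2
from cell import arm
def ray(n,uv,z,c=None):
    c=c or arm.get_calibration(n)
    R=cv2.Rodrigues(c['rvec'])[0]; t=c['tvec']
    out=[]
    for (u,v),zz in zip(uv, np.broadcast_to(z,len(uv))):
        d=R.T@np.array([(u-c['cx'])/c['fx'],(v-c['cy'])/c['fy'],1]); o=-R.T@t
        out.append(o+d*(zz-o[2])/d[2])
    return np.array(out)
def proj(n,P,c=None):
    c=c or arm.get_calibration(n)
    K=np.array([[c['fx'],0,c['cx']],[0,c['fy'],c['cy']],[0,0,1]])
    return cv2.projectPoints(np.array(P,float),c['rvec'],c['tvec'],K,None)[0][:,0]
E
python3 - <<'E'
from h import *
L=np.array([(236,68),(314,76),(282,472),(202,468)])/8-.44+[330,185]
p=ray('top',L,.044); print(p,p.mean(0)); d=(p[0]+p[1]-p[2]-p[3])/2; print(np.linalg.norm(d),np.degrees(np.arctan2(d[1],d[0])))
for B in [[(265,108),(610,88),(630,402),(275,425)],[(248,103),(618,75),(648,410),(265,438)]]:
    B=np.array(B)/5.3-.4+[145,165]
    p=ray('top',B,[.066,.072,.072,.066]); print(p,p.mean(0)); d=(p[0]+p[3]-p[1]-p[2])/2; e=(p[0]+p[1]-p[2]-p[3])/2; print(np.linalg.norm(d),np.linalg.norm(e),np.degrees(np.arctan2(d[1],d[0])),np.degrees(np.arctan2(e[1],e[0])))
k=np.array([(125,272),(127,230),(115,308),(97,300),(148,240)])/5.3-.4+[145,165]
print(ray('top',k,[.06,.085,.085,.085,.085]))
E
```

```text
[[ 0.57004568 -0.357972    0.044     ]
 [ 0.56734421 -0.38865722  0.044     ]
 [ 0.41136336 -0.37087495  0.044     ]
 [ 0.41240349 -0.3400508   0.044     ]] [ 0.49028918 -0.36438874  0.044     ]
0.15782438901408577 -6.494706354832549
[[ 0.58251932  0.15830497  0.066     ]
 [ 0.59660116 -0.04374998  0.072     ]
 [ 0.41324948 -0.05773977  0.072     ]
 [ 0.39742507  0.14457597  0.066     ]] [0.49744876 0.0503478  0.069     ]
0.20282630888645062 0.18474356285813404 94.22975362985979 4.3023504315414645
[[ 0.58535277  0.16839777  0.066     ]
 [ 0.60449576 -0.04832686  0.072     ]
 [ 0.408866   -0.06804579  0.072     ]
 [ 0.38994982  0.14995778  0.066     ]] [0.49716609 0.05049573 0.069     ]
0.2182779833832815 0.19644508104546657 95.00331955393571 5.573559954810613
[[0.48500481 0.23612223 0.06      ]
 [0.50559429 0.2313701  0.085     ]
 [0.46061341 0.23570847 0.085     ]
 [0.46501966 0.24618177 0.085     ]
 [0.5000073  0.21906888 0.085     ]]
```

```bash
cat >> h.py <<'E'
def plan(target, yaw, n, tilt=True):
    """rows to reach target TCP with tool y axis at world heading yaw deg (mod 180 nearest), n rows"""
    o=arm.get_obs(); R=np.array(o['tool_rot']); p=np.array(o['eef_pos'])
    y=np.degrees(np.arctan2(R[1,1],R[0,1])); dy=(yaw-y+90)%180-90
    tw=-np.radians(dy)
    d=(np.array(target)-p)/n*1000
    print('t',round(o['time_s'],2),'p',p.round(4),'yaw',round(y,2),'q',np.round(o['q'],1),'F',np.round(o['ft_force'],1),'w',round(o['width'],4),'total tool',(R.T@(np.array(target)-p)*1000).round(1),'twist',round(tw,3))
    for i in range(n):
        a=-np.radians(0)+tw/n*i
        c,s=np.cos(tw/n*i),np.sin(tw/n*i)
        Ri=R@np.array([[c,-s,0],[s,c,0],[0,0,1]])
        print(list((Ri.T@d).round(1))+[round(tw/n,3)])
E
python3 - <<'E'
from h import *
o=arm.get_obs(); c=arm.get_calibration('wrist'); R=cv2.Rodrigues(c['rvec'])[0]
print('cam in tool', np.array(o['tool_rot']).T@(-R.T@c['tvec']-o['eef_pos']), (np.array(o['tool_rot']).T@R.T).round(2))
plan([.49,-.364,.15],-96.5,8)
E
```

```text
cam in tool [ 0.06666237  0.00083116 -0.18026119] [[ 0.   -0.97 -0.23]
 [ 1.    0.   -0.  ]
 [ 0.   -0.23  0.97]]
t 0.15 p [ 0.2064 -0.5896  0.205 ] yaw -70.7 q [68.3 23.9 -0.6 92.5  0.3 63.6 -3. ] F [-0.1 -0.2  0.4] w 0.0941 total tool [ 342.2 -119.2   55. ] twist 0.45
[np.float64(42.8), np.float64(-14.9), np.float64(6.9), np.float64(0.056)]
[np.float64(41.9), np.float64(-17.3), np.float64(6.9), np.float64(0.056)]
[np.float64(40.8), np.float64(-19.6), np.float64(6.9), np.float64(0.056)]
[np.float64(39.7), np.float64(-21.9), np.float64(6.9), np.float64(0.056)]
[np.float64(38.4), np.float64(-24.1), np.float64(6.9), np.float64(0.056)]
[np.float64(37.0), np.float64(-26.2), np.float64(6.9), np.float64(0.056)]
[np.float64(35.4), np.float64(-28.2), np.float64(6.9), np.float64(0.056)]
[np.float64(33.8), np.float64(-30.2), np.float64(6.9), np.float64(0.056)]
```

Emit:
play_rows(moves=[[[43, -15, 2, 0.056], [42, -17, 2, 0.056], [41, -20, 7, 0.056], [40, -22, 7, 0.056], [38, -24, 7, 0.056], [37, -26, 7, 0.056], [35, -28, 7, 0.056], [34, -30, 7, 0.056]]], claw=0)

```text
time_s: 1.15
eef_pos: [0.4964, -0.3613, 0.1563]
tool_rot: [[0.991, -0.132, -0.002], [-0.132, -0.991, 0.001], [-0.003, -0.001, -1.0]]
ft_force: [-0.6, -1.3, 0.1]
width: 0.0943
```

Run:
```python
from h import *
c=arm.get_calibration('wrist'); im=arm.grab_frame('wrist'); cv2.imwrite('pics/w1.png',cv2.resize(im,None,fx=1.5,fy=1.5)); np.save('c1.npy',c)
plan([.49,-.364,.15],-96.5,2)
```

```text
t 1.2 p [ 0.5013 -0.3557  0.1552] yaw -97.4 q [ 35.   25.9  -3.3  96.5   1.5  57.8 -66.1] F [ 3.   7.4 -1.7] w 0.0941 total tool [-10.1   9.7   5.2] twist -0.016
[np.float64(-5.0), np.float64(4.9), np.float64(2.6), np.float64(-0.008)]
[np.float64(-5.1), np.float64(4.8), np.float64(2.6), np.float64(-0.008)]
```

View pics/w1.png

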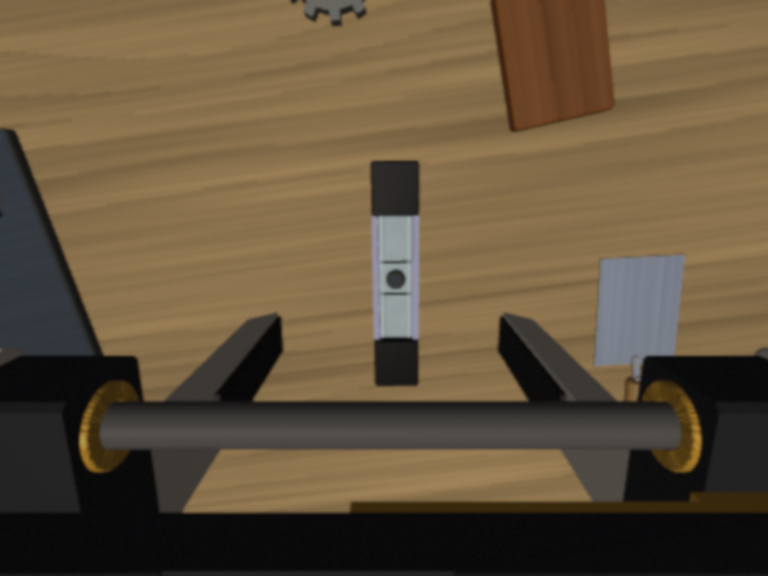

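Run:
```python
from h import *
c=np.load('c1.npy',allow_pickle=True).item()
p=ray('wrist',np.array([(371,161),(419,161),(376,385),(418,385),(396,279)])/1.5-.17,.044,c); print(p,p[:4].mean(0)); d=(p[0]+p[1]-p[2]-p[3])/2; print(np.linalg.norm(d),np.degrees(np.arctan2(d[1],d[0])))
plan(list(p[:4].mean(0)[:2])+[.012],np.degrees(np.arctan2(d[1],d[0]))-90,4)
```

```text
[[ 0.57384511 -0.35951748  0.044     ]
 [ 0.56976391 -0.39034009  0.044     ]
 [ 0.41656912 -0.34077023  0.044     ]
 [ 0.41255155 -0.37126958  0.044     ]
 [ 0.4938028  -0.36551275  0.044     ]] [ 0.49318242 -0.36547435  0.044     ]
0.15837700536393312 -6.8569900090708
t 1.2 p [ 0.5013 -0.3557  0.1552] yaw -97.4 q [ 35.   25.9  -3.3  96.5   1.5  57.8 -66.1] F [ 3.   7.4 -1.7] w 0.0941 total tool [ -6.5  11.3 143.2] twist -0.01
[np.float64(-1.6), np.float64(2.8), np.float64(35.8), np.float64(-0.002)]
[np.float64(-1.6), np.float64(2.8), np.float64(35.8), np.float64(-0.002)]
[np.float64(-1.6), np.float64(2.8), np.float64(35.8), np.float64(-0.002)]
[np.float64(-1.6), np.float64(2.8), np.float64(35.8), np.float64(-0.002)]
```

Emit:
play_rows(moves=[[[-4, 6, 30, -0.005], [-3, 5, 30, -0.005], [0, 0, 30, 0], [0, 0, 20, 0], [0, 0, 0, 0]]])

```text
time_s: 1.82
eef_pos: [0.4934, -0.3636, 0.0412]
tool_rot: [[0.993, -0.114, -0.002], [-0.114, -0.993, 0.005], [-0.003, -0.005, -1.0]]
ft_force: [0.1, -0.5, -0.1]
width: 0.094
```

Run:
```python
from h import *
plan([.4925,-.365,.010],-96.8,2)
```

```text
t 1.82 p [ 0.4934 -0.3636  0.0412] yaw -96.54 q [ 35.9  34.   -3.  100.7   2.1  45.6 -64.6] F [ 0.1 -0.5 -0.1] w 0.094 total tool [-0.7  1.6 31.2] twist 0.005
[np.float64(-0.3), np.float64(0.8), np.float64(15.6), np.float64(0.002)]
[np.float64(-0.3), np.float64(0.8), np.float64(15.6), np.float64(0.002)]
```

Emit:
play_rows(moves=[[[-0.3, 0.8, 16, 0.003], [-0.3, 0.8, 14, 0.002], [0, 0, 0, 0]]])

```text
time_s: 2.2
eef_pos: [0.493, -0.3656, 0.0106]
tool_rot: [[0.993, -0.119, -0.001], [-0.119, -0.993, 0.004], [-0.001, -0.004, -1.0]]
ft_force: [0.3, 0.5, -0.2]
width: 0.0941
```

Emit:
play_rows(moves=[[[0, 0, 0, 0], [0, 0, 0, 0], [0, 0, 0, 0], [0, 0, 0, 0], [0, 0, 0, 0]]], claw=1, grip_force=20)

```text
time_s: 2.82
eef_pos: [0.4938, -0.3661, 0.012]
tool_rot: [[0.993, -0.119, 0.001], [-0.119, -0.993, 0.003], [0.001, -0.003, -1.0]]
ft_force: [-0.6, -0.3, 0.0]
width: 0.0476
```

Emit:
play_rows(moves=[[[0, 0, 0, 0], [0, 0, 0, 0], [0, 0, 0, 0], [0, 0, 0, 0]]])

```text
time_s: 3.32
eef_pos: [0.4939, -0.3659, 0.0121]
tool_rot: [[0.993, -0.119, 0.001], [-0.119, -0.993, 0.003], [0.001, -0.004, -1.0]]
ft_force: [0.3, 1.2, 1.0]
width: 0.032
```

Emit:
play_rows(moves=[[[0, 0, -15, 0], [0, 0, -40, 0], [0, 0, -45, 0], [0, 0, -30, 0]]], grip_force=25)

```text
time_s: 3.82
eef_pos: [0.4922, -0.3656, 0.146]
tool_rot: [[0.993, -0.119, -0.003], [-0.119, -0.993, 0.006], [-0.003, -0.005, -1.0]]
ft_force: [1.2, -0.6, -3.2]
width: 0.0319
```

Run:
```python
from h import *
plan([.497,.0505,.16],4.999,14)
```

```text
t 3.83 p [ 0.4922 -0.3656  0.146 ] yaw -96.83 q [ 36.2  26.4  -3.1  97.1   1.4  56.9 -64.2] F [ 1.2 -0.6 -3.2] w 0.0319 total tool [ -44.8 -413.8  -11.7] twist 1.364
[np.float64(-3.2), np.float64(-29.6), np.float64(-0.8), np.float64(0.097)]
[np.float64(-6.1), np.float64(-29.1), np.float64(-0.8), np.float64(0.097)]
[np.float64(-8.9), np.float64(-28.4), np.float64(-0.8), np.float64(0.097)]
[np.float64(-11.6), np.float64(-27.4), np.float64(-0.8), np.float64(0.097)]
[np.float64(-14.2), np.float64(-26.1), np.float64(-0.8), np.float64(0.097)]
[np.float64(-16.7), np.float64(-24.6), np.float64(-0.8), np.float64(0.097)]
[np.float64(-19.0), np.float64(-22.9), np.float64(-0.8), np.float64(0.097)]
[np.float64(-21.1), np.float64(-20.9), np.float64(-0.8), np.float64(0.097)]
[np.float64(-23.1), np.float64(-18.8), np.float64(-0.8), np.float64(0.097)]
[np.float64(-24.8), np.float64(-16.4), np.float64(-0.8), np.float64(0.097)]
[np.float64(-26.3), np.float64(-14.0), np.float64(-0.8), np.float64(0.097)]
[np.float64(-27.5), np.float64(-11.3), np.float64(-0.8), np.float64(0.097)]
[np.float64(-28.5), np.float64(-8.6), np.float64(-0.8), np.float64(0.097)]
[np.float64(-29.2), np.float64(-5.8), np.float64(-0.8), np.float64(0.097)]
```

```bash
sed -i 's/def plan(target, yaw, n, tilt=True)/def plan(target, yaw, n, full=False)/; s/dy=(yaw-y+90)%180-90/dy=(yaw-y) if full else (yaw-y+90)%180-90/' h.py; sed -i 's/list((Ri.T@d).round(1))+\[round(tw\/n,3)\]/*(Ri.T@d).round(1),round(tw\/n,3)/' h.py
python3 - <<'E'
from h import *
plan([.497,.0505,.16],4.999,14,True)
E
```

```text
t 3.83 p [ 0.4922 -0.3656  0.146 ] yaw -96.83 q [ 36.2  26.4  -3.1  97.1   1.4  56.9 -64.2] F [ 1.2 -0.6 -3.2] w 0.0319 total tool [ -44.8 -413.8  -11.7] twist -1.777
-3.2 -29.6 -0.8 -0.127
0.6 -29.7 -0.8 -0.127
4.3 -29.4 -0.8 -0.127
8.0 -28.6 -0.8 -0.127
11.6 -27.4 -0.8 -0.127
15.0 -25.7 -0.8 -0.127
18.1 -23.6 -0.8 -0.127
20.9 -21.1 -0.8 -0.127
23.4 -18.3 -0.8 -0.127
25.6 -15.2 -0.8 -0.127
27.3 -11.8 -0.8 -0.127
28.6 -8.3 -0.8 -0.127
29.4 -4.6 -0.8 -0.127
29.7 -0.8 -0.8 -0.127
```

Emit:
play_rows(moves=[[[-3, -30, -1, -0.127], [1, -30, -1, -0.127], [4, -29, -1, -0.127], [8, -29, -1, -0.127], [12, -27, -1, -0.127], [15, -26, -1, -0.127], [18, -24, -1, -0.127], [21, -21, -1, -0.127], [23, -18, -1, -0.127], [20, -12, -1, -0.127]]])

```text
time_s: 5.08
eef_pos: [0.4911, -0.0692, 0.1684]
tool_rot: [[0.374, 0.927, 0.006], [0.927, -0.374, -0.004], [-0.002, 0.007, -1.0]]
ft_force: [1.1, -0.8, -2.3]
width: 0.0318
```

Run:
```python
from h import *
cv2.imwrite('pics/t2.png',arm.grab_frame('top'))
plan([.497,.0505,.15],4.999,5,True)
```

```text
t 5.12 p [ 0.4911 -0.0662  0.1687] yaw -21.38 q [ 25.7  14.4 -24.8 112.3   7.6  54.4 -24.3] F [ 0.8  4.7 -2.4] w 0.0317 total tool [110.8 -37.2  18.3] twist -0.46
22.2 -7.4 3.7 -0.092
22.8 -5.4 3.7 -0.092
23.2 -3.3 3.7 -0.092
23.4 -1.1 3.7 -0.092
23.4 1.0 3.7 -0.092
```

Emit:
play_rows(moves=[[[22, -7, 4, -0.092], [23, -5, 4, -0.092], [23, -3, 4, -0.092], [23, -1, 4, -0.092], [21, 1, 4, -0.092], [0, 0, 0, 0]]])

```text
time_s: 5.88
eef_pos: [0.4976, 0.0535, 0.149]
tool_rot: [[-0.112, 0.994, 0.008], [0.994, 0.112, -0.005], [-0.006, 0.007, -1.0]]
ft_force: [0.2, 0.2, -2.6]
width: 0.0316
```

Run:
```python
from h import *
c=arm.get_calibration('wrist'); im=arm.grab_frame('wrist'); cv2.imwrite('pics/w3.png',cv2.resize(im,None,fx=1.5,fy=1.5)); np.save('c3.npy',c)
cv2.imwrite('pics/s3.png',arm.grab_frame('scene'))
plan([.497,.0505,.12],5,2,True)
```

```text
t 5.97 p [0.4978 0.0517 0.1492] yaw 6.17 q [ 18.   17.5 -32.4 112.6  12.2  52.8 -14.4] F [ 0.5 -0.4 -3.2] w 0.0321 total tool [-0.9 -1.1 29.2] twist 0.02
-0.4 -0.6 14.6 0.01
-0.4 -0.6 14.6 0.01
```

View pics/w3.png

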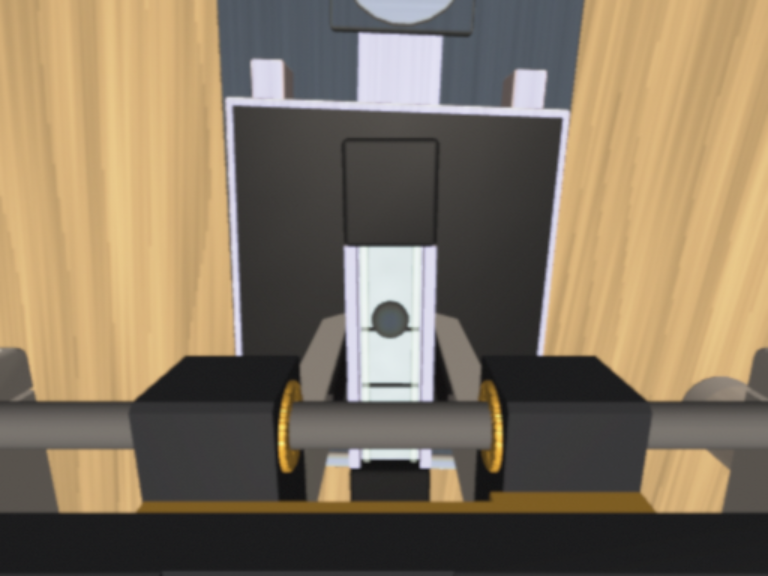

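View pics/s3.png

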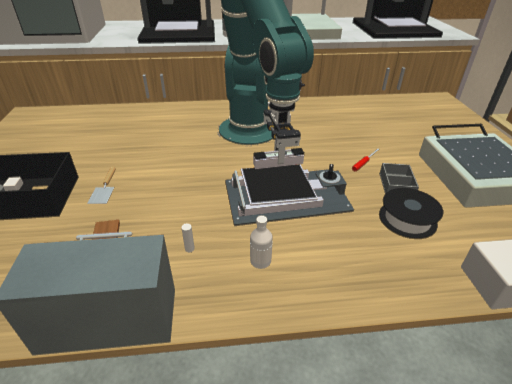

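Run:
```python
from h import *
c=np.load('c3.npy',allow_pickle=True).item()
p=ray('wrist',np.array([(228,98),(568,111),(237,330),(546,330)])/1.5-.17,[.067,.067,.07,.07],c); print(p)
d=p[1]-p[0];print(np.linalg.norm(d),np.degrees(np.arctan2(d[1],d[0])))
for a,b in((2,0),(3,1)):
    d=p[b]-p[a];print(np.degrees(np.arctan2(d[1],d[0])))
m=(p[0]+p[1])/2; print(m, m+.110*np.array([np.cos(np.radians(-85)),np.sin(np.radians(-85)),0]))
```

```text
[[0.39627951 0.15091881 0.067     ]
 [0.58746398 0.16600706 0.067     ]
 [0.40660209 0.01473145 0.07      ]
 [0.59966756 0.03633916 0.07      ]]
0.19177892873907076 4.51242126142448
94.33455585655929
95.37650393611645
[0.49187174 0.15846294 0.067     ] [0.50145887 0.04888152 0.067     ]
```

Emit:
play_rows(moves=[[[-1, 0, 20, 0.01], [-1, 0, 20, 0.01], [0, 0, 12, 0], [0, 0, 0, 0]]])

```text
time_s: 6.48
eef_pos: [0.4993, 0.0467, 0.0962]
tool_rot: [[-0.082, 0.997, 0.009], [0.997, 0.082, -0.007], [-0.008, 0.008, -1.0]]
ft_force: [1.0, -0.5, -2.7]
width: 0.0315
```

Run:
```python
from h import *
plan([.4985,.0500,.09],4.9,1,True)
```

```text
t 6.47 p [0.4993 0.0467 0.0962] yaw 4.73 q [ 16.4  22.  -30.4 114.9  15.9  46.5 -18.4] F [ 1.  -0.5 -2.7] w 0.0315 total tool [ 3.4 -0.6  6.2] twist -0.003
3.4 -0.6 6.2 -0.003
```

Emit:
play_rows(moves=[[[3, 0, 3, 0], [0, 0, 3, 0]]])

```text
time_s: 6.72
eef_pos: [0.4998, 0.0498, 0.0911]
tool_rot: [[-0.082, 0.997, 0.011], [0.997, 0.082, -0.007], [-0.008, 0.01, -1.0]]
ft_force: [-0.2, 1.2, -2.7]
width: 0.0319
```

Emit:
play_rows(moves=[[[0, 0, 2, 0], [0, 0, 1.5, 0]]])

```text
time_s: 6.98
eef_pos: [0.5001, 0.0498, 0.0877]
tool_rot: [[-0.082, 0.997, 0.011], [0.997, 0.082, -0.007], [-0.008, 0.011, -1.0]]
ft_force: [0.1, 0.3, -2.3]
width: 0.0314
```

Emit:
play_rows(moves=[[[0, 0, 1.5, 0], [0, 0, 1, 0]]])

```text
time_s: 7.22
eef_pos: [0.5002, 0.0497, 0.0852]
tool_rot: [[-0.082, 0.997, 0.012], [0.997, 0.082, -0.008], [-0.008, 0.011, -1.0]]
ft_force: [0.3, -0.1, -2.3]
width: 0.0317
```

Emit:
play_rows(moves=[[[0, 0, 1, 0], [0, 0, 1, 0]]])

```text
time_s: 7.48
eef_pos: [0.5003, 0.0497, 0.083]
tool_rot: [[-0.082, 0.997, 0.012], [0.997, 0.082, -0.007], [-0.008, 0.011, -1.0]]
ft_force: [0.3, 0.1, -2.8]
width: 0.0319
```

Emit:
play_rows(moves=[[[0, 0, 1, 0], [0, 0, 1, 0]]])

```text
time_s: 7.72
eef_pos: [0.5003, 0.0497, 0.0809]
tool_rot: [[-0.082, 0.997, 0.012], [0.997, 0.082, -0.008], [-0.008, 0.011, -1.0]]
ft_force: [0.4, -0.3, -2.0]
width: 0.0317
```

Emit:
play_rows(moves=[[[0, 0, 1, 0], [0, 0, 0.5, 0]]])

```text
time_s: 7.98
eef_pos: [0.5005, 0.0499, 0.0795]
tool_rot: [[-0.082, 0.997, 0.012], [0.997, 0.082, -0.007], [-0.008, 0.011, -1.0]]
ft_force: [-0.9, 3.1, 2.5]
width: 0.0321
```

Emit:
play_rows(moves=[[[0, 0, 1, 0], [0, 0, 0.5, 0]]])

```text
time_s: 8.22
eef_pos: [0.5005, 0.0503, 0.0782]
tool_rot: [[-0.083, 0.997, 0.012], [0.997, 0.083, -0.007], [-0.008, 0.011, -1.0]]
ft_force: [-1.9, 1.7, 3.4]
width: 0.0321
```

Emit:
play_rows(moves=[[[0, 0, 0.3, 0], [0, 0, 0, 0], [0, 0, 0, 0], [0, 0, 0, 0], [0, 0, 0, 0], [0, 0, 0, 0]]], claw=0.3)

```text
time_s: 8.98
eef_pos: [0.5008, 0.0497, 0.0778]
tool_rot: [[-0.082, 0.997, 0.013], [0.997, 0.082, -0.007], [-0.008, 0.012, -1.0]]
ft_force: [-0.1, -0.7, 0.0]
width: 0.066
```

Run:
```python
from h import *
c=arm.get_calibration('wrist'); im=arm.grab_frame('wrist'); cv2.imwrite('pics/w4.png',cv2.resize(im,None,fx=1.5,fy=1.5)); np.save('c4.npy',c)
plan([.4985,.0500,.09],4.9,1,True)
```

```text
t 9.03 p [0.5008 0.0498 0.0778] yaw 4.71 q [ 15.2  23.8 -29.6 115.5  17.4  44.3 -20.1] F [-0.8 -0.   0.8] w 0.0655 total tool [  0.3  -2.1 -12.3] twist -0.003
0.3 -2.1 -12.3 -0.003
```

View pics/w4.png

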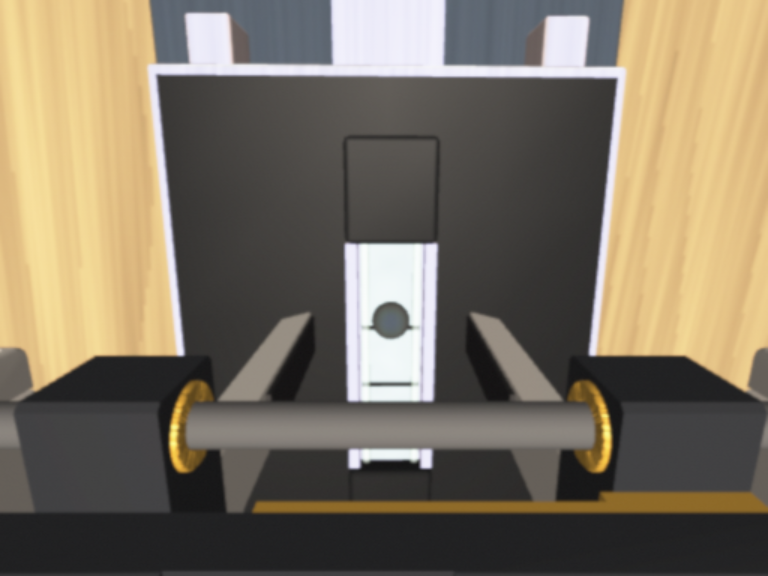

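Emit:
play_rows(moves=[[[0, -1, -20, 0], [0, 0, -35, 0], [20, 0, -30, 0], [40, 0, -20, 0], [40, 0, 0, 0], [0, 0, 0, 0]]])

```text
time_s: 9.78
eef_pos: [0.4899, 0.1527, 0.1855]
tool_rot: [[-0.081, 0.997, 0.013], [0.997, 0.081, -0.007], [-0.008, 0.012, -1.0]]
ft_force: [0.7, -0.6, 0.3]
width: 0.0657
```

Run:
```python
from h import *
c=arm.get_calibration('wrist'); im=arm.grab_frame('wrist'); cv2.imwrite('pics/w5.png',cv2.resize(im,None,fx=1.5,fy=1.5)); np.save('c5.npy',c)
plan([.483,.235,.15],4.9,2,True)
```

```text
t 9.82 p [0.4902 0.1511 0.1854] yaw 4.53 q [  9.3  16.4 -35.4 109.   12.   57.6 -26.9] F [-0.4 -0.1  0.4] w 0.0657 total tool [84.5 -1.  34.7] twist -0.006
42.3 -0.5 17.4 -0.003
42.3 -0.3 17.4 -0.003
```

View pics/w5.png

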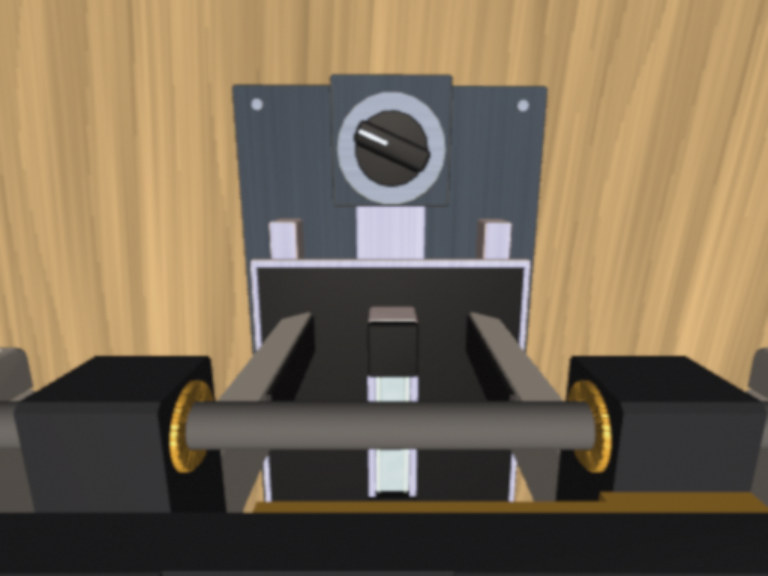

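Run:
```python
from h import *
im=cv2.imread('pics/scene0.png')
a=cv2.resize(im[155:205,300:360],None,fx=9,fy=9,interpolation=cv2.INTER_CUBIC)
im=cv2.imread('pics/w5.png'); b=im[60:220,310:470]; b=cv2.resize(b,(450,450),interpolation=cv2.INTER_CUBIC)
cv2.imwrite('pics/k.png',np.hstack([a[:,:340],b])); print(a.shape)
```

```text
(450, 540, 3)
```

View pics/k.png

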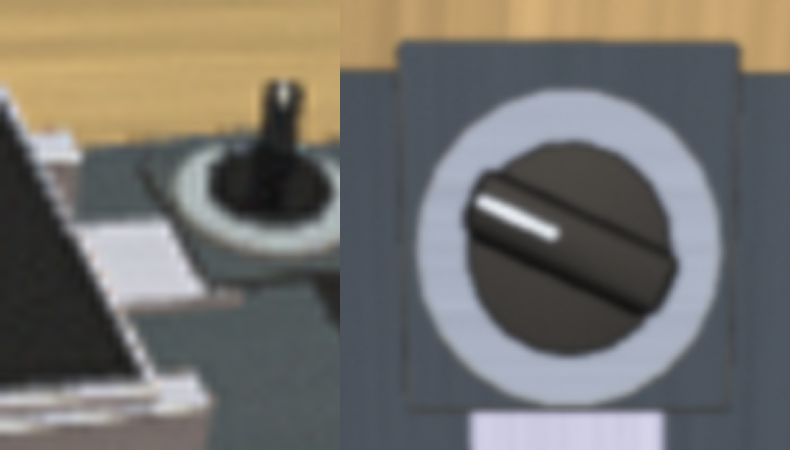

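Run:
```python
from h import *
c=np.load('c5.npy',allow_pickle=True).item()
def w(x,y): return [((310+(x-340)/2.8125)/1.5)-.17,((60+y/2.8125)/1.5)-.17]
def s(x,y): return [300+x/9-.44,155+y/9-.44]
def tri(a,b):
    A=np.vstack([ray('wrist',[a],[z],c)[0] for z in(0,.1)]);B=np.vstack([ray('scene',[b],[z])[0] for z in(0,.1)])
    d1=(A[1]-A[0])/.1;d2=(B[1]-B[0])/.1
    z=np.linalg.lstsq(np.c_[d1,-d2],B[0]-A[0],rcond=None)[0]
    return A[0]+d1*z[0],B[0]+d2*z[1]
print(tri(w(572,245),s(281,92)),tri(w(569,248),s(270,188)))
for z in(.08,.09,.1,.11):
    p=ray('wrist',[w(480,200),w(662,290),w(572,245),w(495,172),w(678,262),w(468,222),w(648,312)],z,c)
    print(z,[p[i].round(4) for i in (2,)]); 
    for i,j in((0,1),(3,4),(5,6)):
        d=p[j]-p[i];print(np.linalg.norm(d),np.degrees(np.arctan2(d[1],d[0])))
    dd=ray('wrist',[w(467,250),w(671,250)],z-.03,c); print('disc',np.linalg.norm(dd[1]-dd[0]),dd.mean(0))
```

```text
(array([0.48603092, 0.23387932, 0.11325159]), array([0.48537828, 0.23189724, 0.11312854])) (array([0.4859076 , 0.23572122, 0.06924699]), array([0.48524903, 0.2337291 , 0.06912955]))
0.08 [array([0.4864, 0.2358, 0.08  ])]
0.044944494075163245 -20.61923753101337
0.04493012584919528 -20.339761393811155
0.04470801733804798 -20.993934448163447
disc 0.05034517812548172 [0.48615184 0.23632548 0.05      ]
0.09 [array([0.4863, 0.2352, 0.09  ])]
0.04336877930955467 -20.619237531013365
0.04335491482105842 -20.339761393811187
0.043140593240608247 -20.993934448163476
disc 0.04874809691073656 [0.48605465 0.23578238 0.06      ]
0.1 [array([0.4862, 0.2347, 0.1   ])]
0.04179306454394616 -20.61923753101337
0.041779703792921646 -20.33976139381114
0.04157316914316861 -20.993934448163415
disc 0.04715101569599146 [0.48595746 0.23523928 0.07      ]
0.11 [array([0.4861, 0.2341, 0.11  ])]
0.04021734977833757 -20.619237531013326
0.04020449276478477 -20.33976139381114
0.04000574504572894 -20.993934448163454
disc 0.04555393448124648 [0.48586027 0.23469618 0.08      ]
```

Run:
```python
from h import *
plan([.4855,.235,.115],69.4,8,True)
```

```text
t 9.82 p [0.4902 0.1511 0.1854] yaw 4.53 q [  9.3  16.4 -35.4 109.   12.   57.6 -26.9] F [-0.4 -0.1  0.4] w 0.0657 total tool [84.6  1.1 69.7] twist -1.132
10.6 0.1 8.7 -0.142
10.5 1.6 8.7 -0.142
10.1 3.1 8.7 -0.142
9.6 4.5 8.7 -0.142
8.9 5.8 8.7 -0.142
7.9 7.0 8.7 -0.142
6.9 8.0 8.7 -0.142
5.7 8.9 8.7 -0.142
```

Emit:
play_rows(moves=[[[11, 0, 8, -0.142], [11, 2, 8, -0.142], [10, 3, 8, -0.142], [10, 5, 8, -0.142], [9, 6, 8, -0.142], [8, 7, 8, -0.142], [7, 8, 8, -0.142], [6, 9, 8, -0.142], [0, 0, 0, 0]]])

```text
time_s: 10.95
eef_pos: [0.4866, 0.2273, 0.1161]
tool_rot: [[-0.945, 0.327, 0.009], [0.327, 0.945, -0.013], [-0.013, -0.009, -1.0]]
ft_force: [1.4, -0.1, 0.4]
width: 0.0658
```

Run:
```python
from h import *
plan([.4855,.235,.08],69.4,2,True)
```

```text
t 10.95 p [0.4866 0.2273 0.1161] yaw 70.92 q [  8.2  28.1 -46.7 108.7  26.2  54.2  20. ] F [ 1.4 -0.1  0.4] w 0.0658 total tool [ 4.   7.3 36. ] twist 0.027
2.0 3.6 18.0 0.013
2.1 3.6 18.0 0.013
```

Emit:
play_rows(moves=[[[2, 4, 10, 0.013], [2, 3.5, 12, 0.013], [0, 0, 10, 0], [0, 0, 0, 0]]])

```text
time_s: 11.45
eef_pos: [0.4862, 0.2335, 0.0816]
tool_rot: [[-0.932, 0.362, 0.009], [0.362, 0.932, -0.014], [-0.014, -0.01, -1.0]]
ft_force: [0.3, 0.6, -0.7]
width: 0.0659
```

Run:
```python
from h import *
im=arm.grab_frame('wrist'); cv2.imwrite('pics/w6.png',cv2.resize(im,None,fx=1.5,fy=1.5))
im=arm.grab_frame('scene'); cv2.imwrite('pics/s6.png',cv2.resize(im[110:230,260:420],None,fx=5,fy=5,interpolation=cv2.INTER_CUBIC))
plan([.4855,.235,.073],69.4,2,True)
```

```text
t 11.55 p [0.4865 0.2338 0.0825] yaw 68.79 q [  5.3  30.9 -44.2 109.6  28.8  50.9  15.2] F [-0.2  0.2  0.5] w 0.0658 total tool [1.5 0.8 9.5] twist -0.011
0.8 0.4 4.7 -0.005
0.8 0.4 4.7 -0.005
```

View pics/s6.png

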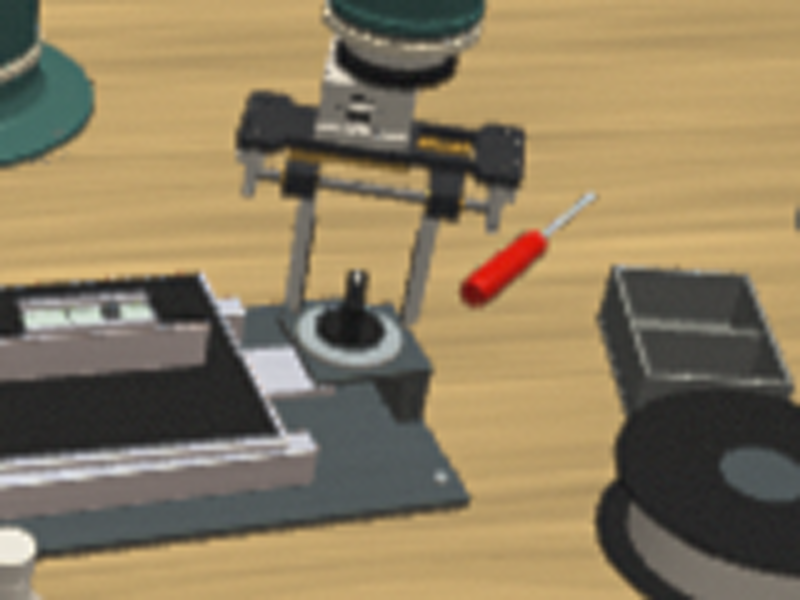

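View pics/w6.png

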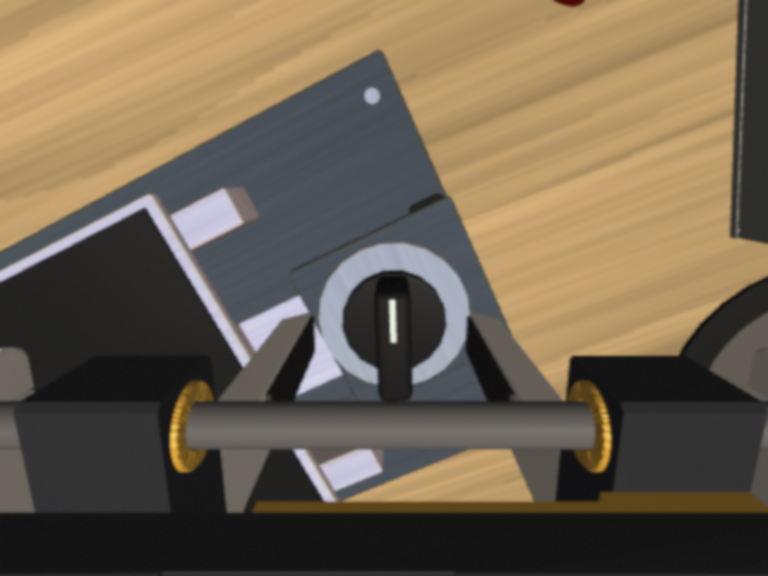

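Emit:
play_rows(moves=[[[1.5, 0.8, 4, -0.006], [0, 0, 4, 0], [0, 0, 0, 0]]])

```text
time_s: 11.92
eef_pos: [0.4858, 0.235, 0.0745]
tool_rot: [[-0.934, 0.356, 0.011], [0.356, 0.934, -0.014], [-0.015, -0.009, -1.0]]
ft_force: [-0.3, 0.1, 0.7]
width: 0.0658
```

Emit:
play_rows(moves=[[[0, 0, 0, 0], [0, 0, 0, 0], [0, 0, 0, 0], [0, 0, 0, 0], [0, 0, 0, 0], [0, 0, 0, 0], [0, 0, 0, 0], [0, 0, 0, 0]]], claw=1, grip_force=45)

```text
time_s: 12.92
eef_pos: [0.4861, 0.2353, 0.0748]
tool_rot: [[-0.934, 0.356, 0.012], [0.356, 0.934, -0.013], [-0.016, -0.008, -1.0]]
ft_force: [0.5, 1.1, 0.6]
width: 0.0138
```

Emit:
play_rows(moves=[[[0, 0, 0, 0.1], [0, 0, 0, 0.1], [0, 0, 0, 0.1], [0, 0, 0, 0.1], [0, 0, 0, 0.1], [0, 0, 0, 0.1]]])

```text
time_s: 13.68
eef_pos: [0.4857, 0.2349, 0.0748]
tool_rot: [[-0.555, 0.831, 0.011], [0.831, 0.556, -0.014], [-0.018, 0.001, -1.0]]
ft_force: [0.0, 1.3, -1.6]
width: 0.0134
```

Run:
```python
from h import *
plan([.4858,.235,.0748],69.4,1,True)
```

```text
t 13.68 p [0.4857 0.2349 0.0748] yaw 33.75 q [ -1.1  29.  -35.8 110.1  23.8  48.1 -15.9] F [ 0.   1.3 -1.6] w 0.0134 total tool [ 0.1  0.1 -0. ] twist -0.622
0.1 0.1 -0.0 -0.622
```

Emit:
play_rows(moves=[[[0, 0, 0, 0.1], [0, 0, 0, 0.1], [0, 0, 0, 0.1], [0, 0, 0, 0], [0, 0, 0, 0], [0, 0, 0, 0], [0, 0, 0, 0]]])

```text
time_s: 14.55
eef_pos: [0.4855, 0.2347, 0.0748]
tool_rot: [[-0.28, 0.96, 0.01], [0.96, 0.28, -0.014], [-0.017, 0.006, -1.0]]
ft_force: [0.5, 1.5, 0.1]
width: 0.0141
```

Run:
```python
from h import *
plan([.4858,.235,.0748],69.4,1,True)
a=arm.grab_frame('scene');b=arm.grab_frame('top')
cv2.imwrite('pics/s7.png',cv2.resize(a[140:210,225:325],None,fx=8,fy=8,interpolation=cv2.INTER_CUBIC))
cv2.imwrite('pics/t7.png',cv2.resize(b[165:265,150:290],None,fx=5.5,fy=5.5,interpolation=cv2.INTER_CUBIC))
```

```text
t 14.55 p [0.4855 0.2347 0.0748] yaw 16.28 q [ -4.1  28.1 -31.8 110.2  21.1  47.3 -31.2] F [0.5 1.5 0.1] w 0.0141 total tool [ 0.2  0.4 -0. ] twist -0.927
0.2 0.4 -0.0 -0.927
```

View pics/s7.png

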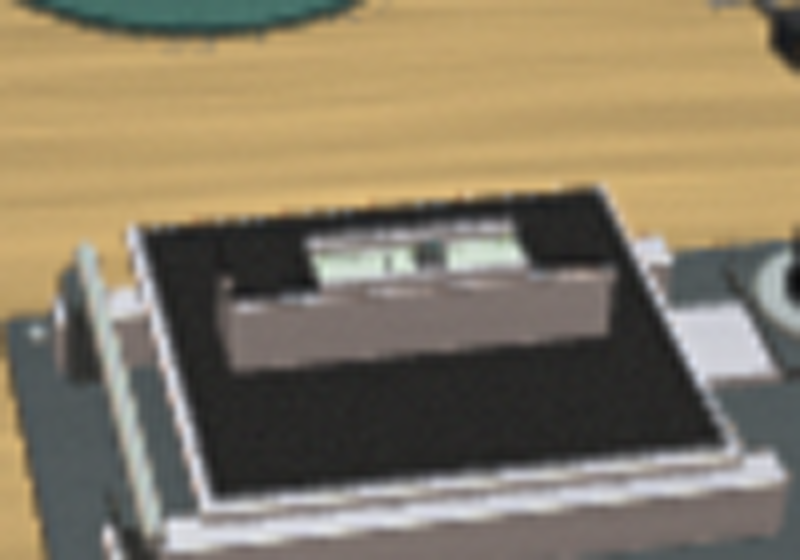

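View pics/t7.png

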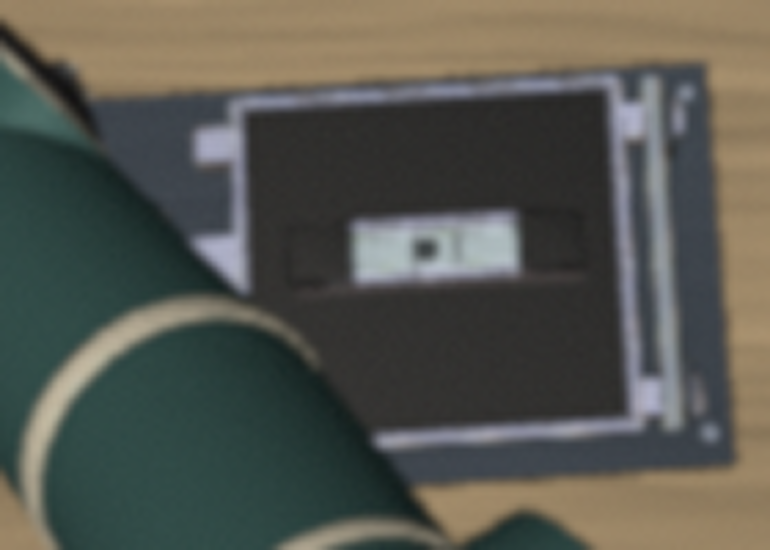

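Emit:
play_rows(moves=[[[0, 0, 0, 0.1], [0, 0, 0, 0.1], [0, 0, 0, 0.1], [0, 0, 0, 0.03], [0, 0, 0, 0], [0, 0, 0, 0], [0, 0, 0, 0], [0, 0, 0, 0], [0, 0, 0, 0], [0, 0, 0, 0]]])

```text
time_s: 15.9
eef_pos: [0.4852, 0.2347, 0.0748]
tool_rot: [[0.049, 0.999, 0.01], [0.999, -0.049, -0.014], [-0.014, 0.01, -1.0]]
ft_force: [1.0, -0.6, 0.1]
width: 0.0134
```

Run:
```python
from h import *
plan([.4858,.235,.0748],69.4,1,True)
a=arm.grab_frame('scene');b=arm.grab_frame('top')
A=cv2.resize(a[160:182,255:300],(720,352),interpolation=cv2.INTER_CUBIC)
B=cv2.resize(b[195:225,205:255],(700,420)[0:2],interpolation=cv2.INTER_CUBIC); B=cv2.resize(b[198:220,207:252],(720,352),interpolation=cv2.INTER_CUBIC)
cv2.imwrite('pics/st8.png',cv2.resize(np.vstack([A,B]),(600,586)))
```

```text
t 15.9 p [0.4852 0.2347 0.0748] yaw -2.81 q [ -7.5  27.2 -27.5 110.3  18.3  46.6 -47.9] F [ 1.  -0.6  0.1] w 0.0134 total tool [ 0.3  0.6 -0. ] twist -1.26
0.3 0.6 -0.0 -1.26
```

View pics/st8.png

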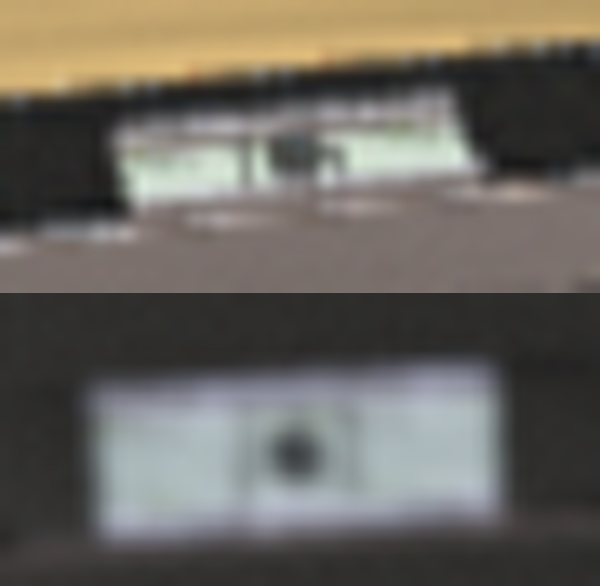

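Emit:
play_rows(moves=[[[0, 0, 0, 0], [0, 0, 0, 0], [0, 0, 0, 0], [0, 0, 0, 0]]], claw=0, grip_force=20)

```text
time_s: 16.5
eef_pos: [0.4851, 0.2346, 0.0747]
tool_rot: [[0.049, 0.999, 0.01], [0.999, -0.049, -0.015], [-0.014, 0.01, -1.0]]
ft_force: [0.4, -0.1, -0.3]
width: 0.0501
```

Emit:
play_rows(moves=[[[0, 0, -15, 0], [0, 0, -35, 0], [0, 0, -35, 0], [0, 0, -30, 0], [-30, 0, -10, 0], [-30, 0, 0, 0], [0, 0, 0, 0]]])

```text
time_s: 17.38
eef_pos: [0.4807, 0.1764, 0.2112]
tool_rot: [[0.046, 0.999, 0.013], [0.999, -0.046, -0.013], [-0.012, 0.014, -1.0]]
ft_force: [-0.3, -0.2, 0.0]
width: 0.094
```

Run:
```python
from h import *
c=arm.get_calibration('wrist'); im=arm.grab_frame('wrist'); cv2.imwrite('pics/w9.png',cv2.resize(im,None,fx=1.5,fy=1.5)); np.save('c9.npy',c)
plan([.4985,.05,.17],95,12,True)
```

```text
t 17.43 p [0.4807 0.1778 0.2112] yaw -2.57 q [  1.8  13.8 -30.2 107.5   9.1  60.4 -34.7] F [0.7 0.3 0.8] w 0.0938 total tool [-126.3   22.9   43. ] twist -1.703
-10.5 1.9 3.6 -0.142
-10.7 0.4 3.6 -0.142
-10.6 -1.1 3.6 -0.142
-10.4 -2.6 3.6 -0.142
-9.9 -4.0 3.6 -0.142
-9.2 -5.4 3.6 -0.142
-8.4 -6.7 3.6 -0.142
-7.3 -7.8 3.6 -0.142
-6.2 -8.7 3.6 -0.142
-4.9 -9.5 3.6 -0.142
-3.5 -10.1 3.6 -0.142
-2.0 -10.5 3.6 -0.142
```

View pics/w9.png

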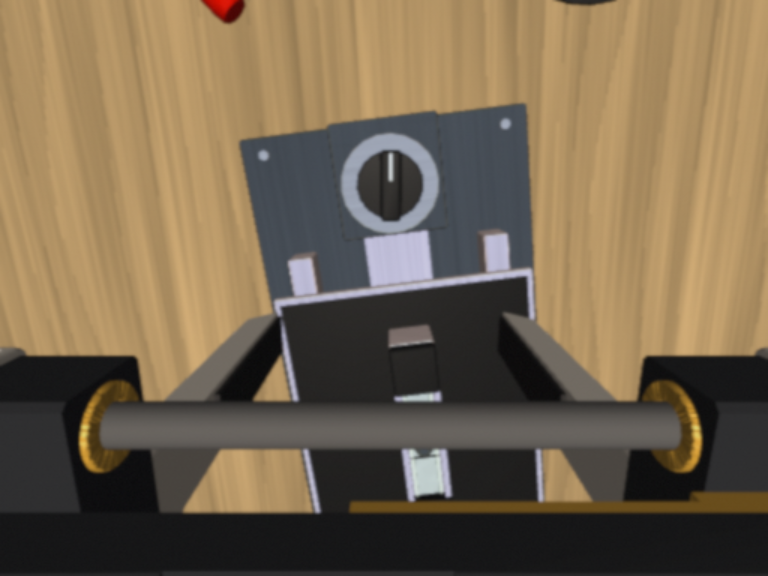

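Emit:
play_rows(moves=[[[-10.5, 2, 1, -0.142], [-10.5, 0.4, 1, -0.142], [-10.5, -1, 1, -0.142], [-10.5, -2.6, 1, -0.142], [-10, -4, 1, -0.142], [-9, -5.4, 1, -0.142], [-8.4, -6.7, 2, -0.142], [-7.3, -8, 2, -0.142], [-6, -9, 2, -0.142], [-5, -9.5, 2, -0.142]]])

```text
time_s: 18.68
eef_pos: [0.4979, 0.0821, 0.2024]
tool_rot: [[-0.991, 0.134, 0.016], [0.134, 0.991, -0.007], [-0.016, -0.005, -1.0]]
ft_force: [0.8, 0.2, 0.5]
width: 0.0938
```

Run:
```python
from h import *
plan([.4985,.05,.18],95,4,True)
```

```text
t 18.68 p [0.4979 0.0821 0.2024] yaw 82.27 q [ 21.1  14.7 -39.6 109.1  11.6  59.2  58.8] F [0.8 0.2 0.5] w 0.0938 total tool [ -4.6 -31.6  22.6] twist -0.222
-1.1 -7.9 5.7 -0.056
-0.7 -7.9 5.7 -0.056
-0.3 -8.0 5.7 -0.056
0.2 -8.0 5.7 -0.056
```

Emit:
play_rows(moves=[[[-1, -8, 4, -0.056], [-1, -8, 4, -0.056], [0, -8, 4, -0.056], [0, -6, 4, -0.04], [0, 0, 0, 0], [0, 0, 0, 0]]])

```text
time_s: 19.42
eef_pos: [0.4996, 0.0569, 0.1882]
tool_rot: [[-0.996, -0.087, 0.017], [-0.087, 0.996, -0.004], [-0.016, -0.005, -1.0]]
ft_force: [0.2, 0.7, -0.0]
width: 0.0939
```

Run:
```python
from h import *
c=arm.get_calibration('wrist'); im=arm.grab_frame('wrist'); cv2.imwrite('pics/w10.png',cv2.resize(im,None,fx=1.5,fy=1.5)); np.save('c10.npy',c)
b=arm.grab_frame('top');cv2.imwrite('pics/t10.png',cv2.resize(b[165:265,150:290],None,fx=5.5,fy=5.5,interpolation=cv2.INTER_CUBIC))
plan([.4985,.05,.13],95,4,True)
```

```text
t 19.52 p [0.4995 0.0567 0.1881] yaw 95.0 q [ 24.9  15.8 -40.8 110.3  12.7  57.4  73.5] F [ 0.1 -0.   0.1] w 0.0941 total tool [ 2.5 -6.3 58.1] twist 0.0
0.6 -1.6 14.5 0.0
0.6 -1.6 14.5 0.0
0.6 -1.6 14.5 0.0
0.6 -1.6 14.5 0.0
```

View pics/w10.png

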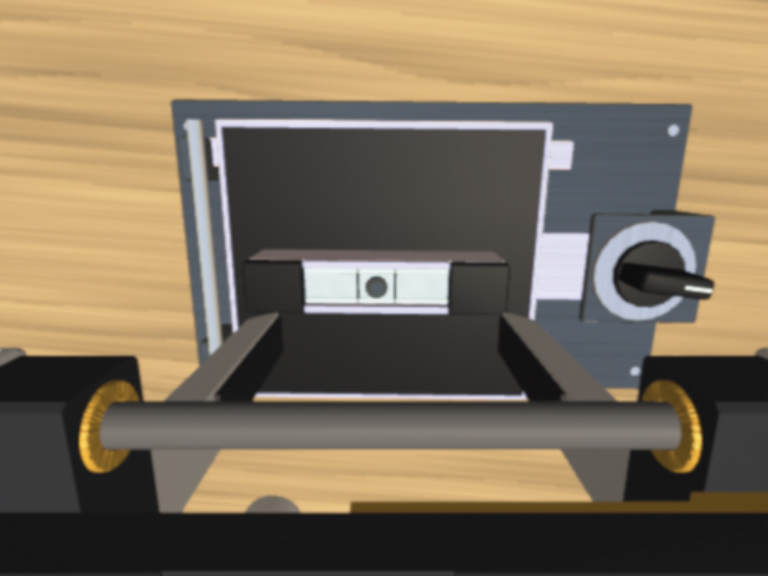

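View pics/t10.png

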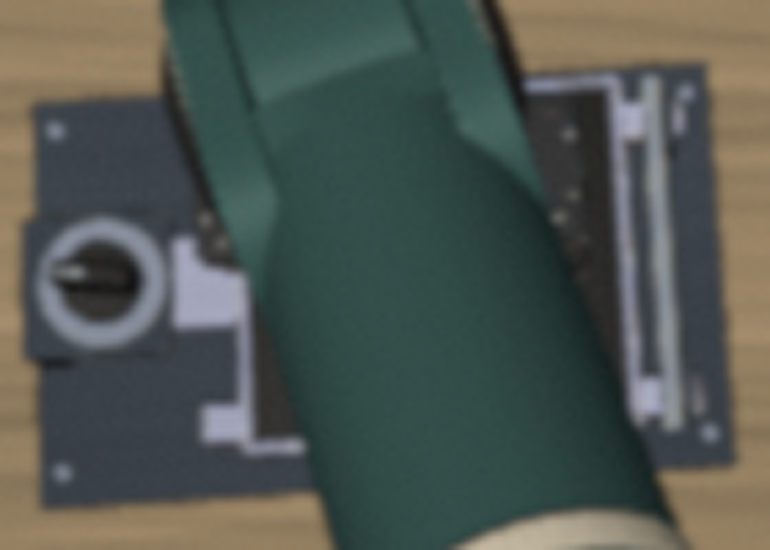

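Run:
```python
from h import *
c=np.load('c10.npy',allow_pickle=True).item()
p=ray('wrist',np.array([(245,262),(508,265),(303,262),(449,263),(304,313),(449,313)])/1.5-.17,.113,c); print(p)
m=p[2:].mean(0); d=p[1]-p[0]; y=np.degrees(np.arctan2(d[1],d[0])); print(m,(p[0]+p[1])/2,np.linalg.norm(d),y)
plan([*m[:2],.125],y,4,True)
```

```text
[[ 0.49221317 -0.0314189   0.113     ]
 [ 0.4800738   0.12498442  0.113     ]
 [ 0.48913045  0.00308986  0.113     ]
 [ 0.48199204  0.08983308  0.113     ]
 [ 0.52106852  0.00496168  0.113     ]
 [ 0.51309522  0.09361944  0.113     ]]
[0.50132156 0.04787602 0.113     ] [0.48614348 0.04678276 0.113     ] 0.15687372106837688 94.43815772961774
t 19.52 p [0.4995 0.0567 0.1881] yaw 95.0 q [ 24.9  15.8 -40.8 110.3  12.7  57.4  73.5] F [ 0.1 -0.   0.1] w 0.0941 total tool [-0.  -8.6 63.1] twist 0.01
-0.0 -2.2 15.8 0.002
-0.0 -2.2 15.8 0.002
-0.0 -2.2 15.8 0.002
-0.0 -2.2 15.8 0.002
```

Emit:
play_rows(moves=[[[0, -4, 15, 0.003], [0, -3, 18, 0.003], [0, -0.5, 18, 0], [0, 0, 9, 0], [0, 0, 0, 0]]])

```text
time_s: 20.15
eef_pos: [0.5003, 0.0484, 0.1226]
tool_rot: [[-0.997, -0.08, 0.014], [-0.08, 0.997, -0.004], [-0.014, -0.005, -1.0]]
ft_force: [0.5, 0.2, 0.2]
width: 0.0938
```

Run:
```python
from h import *
c=arm.get_calibration('wrist'); im=arm.grab_frame('wrist'); cv2.imwrite('pics/w11.png',cv2.resize(im,None,fx=1.5,fy=1.5))
a=arm.grab_frame('scene'); cv2.imwrite('pics/s11.png',cv2.resize(a[130:220,220:340],None,fx=6,fy=6,interpolation=cv2.INTER_CUBIC))
plan([.501,.0485,.113],94.5,4,True)
```

```text
t 20.25 p [0.5008 0.0485 0.1236] yaw 94.58 q [ 23.1  21.  -38.5 113.7  17.5  50.1  69.9] F [ 0.5 -0.6  0.2] w 0.0941 total tool [-0.   0.1 10.6] twist 0.001
-0.0 0.0 2.6 0.0
-0.0 0.0 2.6 0.0
-0.0 0.0 2.6 0.0
-0.0 0.0 2.6 0.0
```

View pics/w11.png

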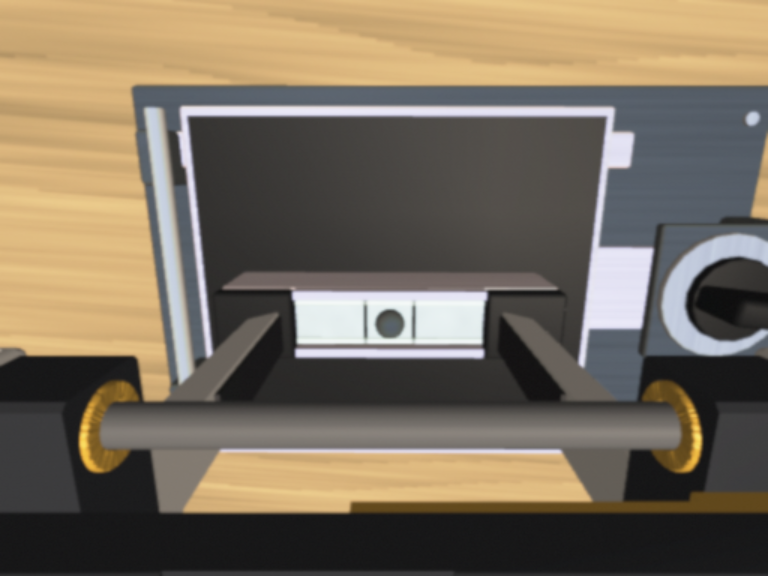

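View pics/s11.png

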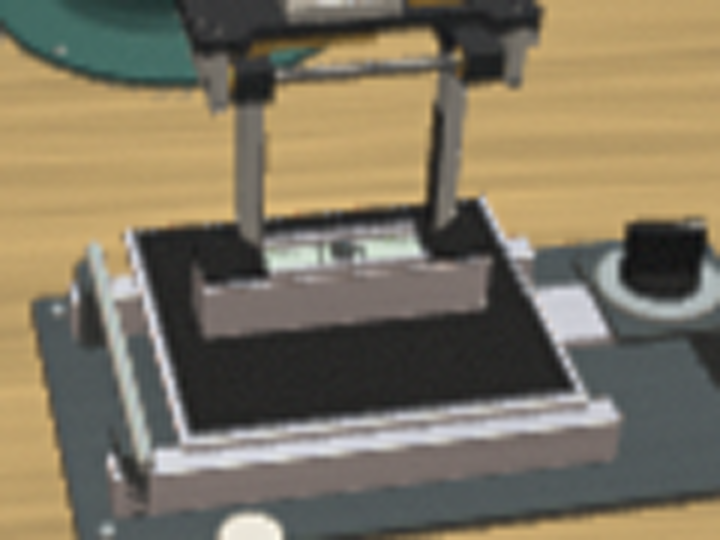

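Emit:
play_rows(moves=[[[0, 0, 4, 0], [0, 0, 3, 0], [0, 0, 1, 0]]])

```text
time_s: 20.62
eef_pos: [0.5016, 0.0484, 0.1161]
tool_rot: [[-0.997, -0.08, 0.018], [-0.08, 0.997, -0.004], [-0.017, -0.006, -1.0]]
ft_force: [-0.2, 0.9, -0.4]
width: 0.094
```

Emit:
play_rows(moves=[[[0, 0, 1, 0], [0, 0, 0.6, 0]]])

```text
time_s: 20.88
eef_pos: [0.5017, 0.0484, 0.1145]
tool_rot: [[-0.997, -0.08, 0.018], [-0.08, 0.997, -0.004], [-0.018, -0.006, -1.0]]
ft_force: [-1.7, -0.6, 5.5]
width: 0.094
```

Emit:
play_rows(moves=[[[0, 0, 0.8, 0]]])

```text
time_s: 21.0
eef_pos: [0.502, 0.0485, 0.1142]
tool_rot: [[-0.997, -0.08, 0.018], [-0.08, 0.997, -0.004], [-0.018, -0.006, -1.0]]
ft_force: [-5.9, -2.5, 21.2]
width: 0.0939
```

Emit:
play_rows(moves=[[[0, 0, 0.8, 0]]])

```text
time_s: 21.12
eef_pos: [0.5022, 0.0485, 0.1143]
tool_rot: [[-0.997, -0.08, 0.019], [-0.08, 0.997, -0.005], [-0.019, -0.006, -1.0]]
ft_force: [-8.6, -3.4, 23.9]
width: 0.094
```

Emit:
play_rows(moves=[[[0.4, 0.15, 0.45, 0]]])

```text
time_s: 21.25
eef_pos: [0.502, 0.0485, 0.1145]
tool_rot: [[-0.997, -0.08, 0.019], [-0.08, 0.997, -0.006], [-0.019, -0.007, -1.0]]
ft_force: [-4.3, -2.6, 12.6]
width: 0.0941
```

Emit:
play_rows(moves=[[[0.2, 0.1, 0.5, 0]]])

```text
time_s: 21.38
eef_pos: [0.5018, 0.0485, 0.1145]
tool_rot: [[-0.997, -0.08, 0.019], [-0.08, 0.997, -0.006], [-0.019, -0.008, -1.0]]
ft_force: [-3.5, -2.3, 11.1]
width: 0.0939
```

Emit:
play_rows(moves=[[[0.2, 0.15, 0.6, 0]]])

```text
time_s: 21.5
eef_pos: [0.5018, 0.0485, 0.1144]
tool_rot: [[-0.997, -0.08, 0.02], [-0.08, 0.997, -0.007], [-0.019, -0.008, -1.0]]
ft_force: [-3.4, -2.9, 13.5]
width: 0.0941
```

Run:
```python
from h import *
for i in range(12):
    im=arm.grab_frame('wrist'); o=arm.get_obs(); print(round(o['time_s'],2),np.round(o['ft_force'],1))
cv2.imwrite('pics/w12.png',cv2.resize(im,None,fx=1.5,fy=1.5))
a=arm.grab_frame('scene'); cv2.imwrite('pics/s12.png',cv2.resize(a[130:220,220:340],None,fx=6,fy=6,interpolation=cv2.INTER_CUBIC))
```

```text
21.55 [-5.  -3.5 14.6]
21.6 [-4.7 -1.9 12.8]
21.65 [-4.7 -2.5 13. ]
21.7 [-4.9 -2.5 13.8]
21.75 [-4.4 -2.9 12.8]
21.8 [-4.5 -2.1 13.9]
21.85 [-4.9 -2.3 13.3]
21.9 [-5.6 -1.8 13.7]
21.95 [-3.8 -2.2 12.2]
22.0 [-4.3 -3.2 13.9]
22.05 [-5.5 -2.5 13.5]
22.1 [-4.6 -1.6 14.3]
```

View pics/w12.png

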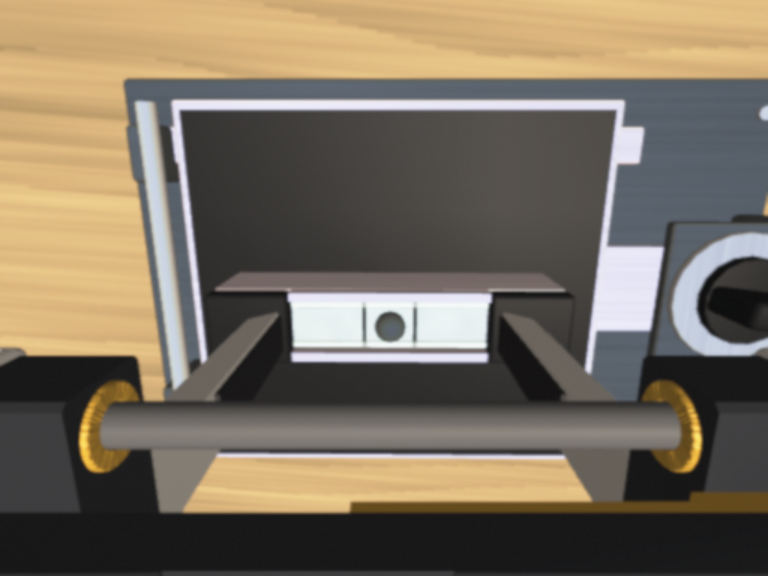

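View pics/s12.png

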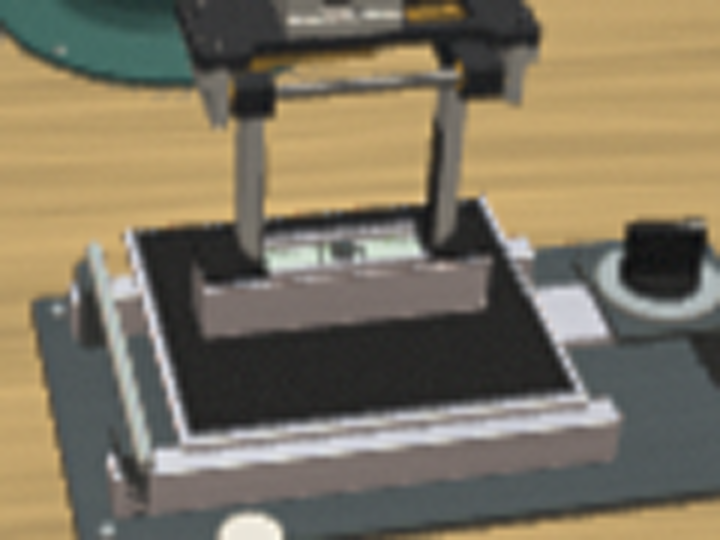

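The push holds steady at about 13.5 N. The ball, at pixel (390,326), lies midway between the marks at 364 and 415. I'm handing in.

Run:
```python
from h import *
print(arm.job_done()); o=arm.get_obs(); print(o['time_s'],np.round(o['ft_force'],1))
```

```text
the job is handed in; nothing more can be done
None
the job is handed in; nothing more can be done
```

I stood the level upright on the middle of the bed, pointing from the hinge towards the knob, and let go of it. I then turned the knob about 1.26 rad clockwise until the ball was centred. I ended pressing on both black end pads with the open fingers and did not lift off.

**Last checks, while pressing, just before handing in at about 22.2 s:**
- **Ball:** centred between the marks, less than 1 mm off in the wrist view; the scene view agrees.
- **Force:** steady at 12 to 15 N downward over 0.6 s, with about 5 N sideways. It briefly reached about 24 N while I was setting it.
- **Placement:** by the camera estimates, the level is within about 3 mm and 1° of the bed's middle and hinge-to-knob line.
- **Other things on the bench:** I did not touch any of them. I did not take a final full view of the bench to confirm it.

**Not checked:** the level's two ends look the same, so I could not tell whether its own +x end is the one facing the knob.

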